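# Pump the bench vacuum hold-down until its pin is out

## Task

The wooden part on the round pad has to be held down by vacuum. With a fingertip push the pump's vent lever all the way round to its stop so that the vent is shut, and only then press the plunger down and let it rise again, stroke after stroke, until the steel indicator pin stands fully out; finish with the plunger let go. Do not grasp anything, do not touch the pin itself, and leave the wooden part and the other things on the bench where they are.

Things in the scene. Friction and masses are not known exactly. Their poses are not given: they have to be found in the camera images.
- pump: vacuum pump: grey base 110 x 270 mm bolted to the bench, deck 76 x 240 mm, 35 mm high. Origin on the bench under its middle; own y along the base, own x to the side away from the robot. On the deck at x = 0: plunger at y = +75 mm, indicator pin at y = 0, vent pivot at y = -85 mm. At x = +118 mm a round pad 110 mm across, 38 mm high, carries the workpiece. Always level; yaw varies
- plunger (a joint): spring plunger, travel in m: 0 = up, 0.024 = fully down. 5 N to start, 15 N fully down; springs up by itself in about 0.3 s. Each full stroke lifts the pin to its next step, 5 mm apart; the first third of a stroke is lost motion, so short strokes do little, and it must come almost fully up before the next. Extra strokes once the pin is out do no harm
- plunger_top (a point): middle of the flat top of the plunger's black mushroom knob, 48 mm across; 115 mm above the bench when up, 91 mm when fully down (moves with the plunger). Below it an aluminium barrel 56 mm across, top 70 mm above the bench
- pin (a joint): height of the indicator pin above its fully-in position, in m: it starts somewhere from 0 to 0.011, and is fully out at 0.030 (four to six full strokes). It stays where the pump has lifted it and never drops back by itself
- pin_top (a point): top of the indicator pin, a plain steel pin 12 mm across in a dark turret 30 mm across whose top is 42 mm above the bench. The pin's top stands 48 mm above the bench when fully in and 78 mm when fully out (36 mm of pin showing)
- vent (a joint): angle of the vent lever in rad, anticlockwise seen from above: 0 = wide open, pointing to the pump's own -x; 1.57 = shut, against its stop, pointing to the pump's own -y. It starts somewhere from 0 to 0.5. It turns with light friction (about 1 N at the knob) and stays where it is left
- vent_knob (a point): middle of the upright black knob at the end of the flat vent lever, 55 mm from the lever's pivot: the knob is 16 mm across and reaches from 50 to 76 mm above the bench (this point at 66 mm); the lever itself is 14 mm wide and 46 to 54 mm above the bench
- vent_pivot (a point): the vent lever's vertical pivot axis, 50 mm above the bench
- workpiece: wooden part being made: a 90 x 130 x 20 mm board with a 45 x 60 x 22 mm block glued on it, lying loose on the round rubber pad; overall 54 mm high, its underside 38 mm above the bench; origin under its middle. To be left alone
- glue: bystander: white glue bottle, 52 mm across, 130 mm tall, standing; origin at its foot
- screw_jar: bystander: squat glass jar with a steel cap, 56 mm across, 70 mm tall; origin at its foot
- stick: bystander: flat strip of wood 30 x 130 x 15 mm (its y is the long side), lying in front of the pump; origin under its middle
- offcut: bystander: wooden offcut 50 x 35 x 30 mm; origin under its middle
- hammer: bystander: hammer 300 mm long, lying on the left of the bench; origin under its middle, handle towards its own -x
- saw: bystander: hand saw about 340 mm long and 116 mm wide, lying on the right of the bench, at most 22 mm high; origin below the blade's handle end, the blade along its own +x

How it is judged:
On the way, in this order (a step that is already met when the one before it is completed fails the run):
1. the vent lever is pushed round to its stop, before any pumping (value of joint vent above 1.42 rad), for 0.1 s.
2. the plunger is pressed well down (value of joint plunger above 0.014 m), for 0.04 s.
3. the plunger has come up again, with the pin not yet fully out (value of joint plunger below 0.009 m and value of joint pin below 0.0275 m), for 0.04 s.
4. further strokes bring the pin fully out (value of joint pin above 0.0275 m), for 0.04 s.
At the end, for the whole second after the job is handed in: The indicator pin is fully out (within 2.5 mm of its 30 mm), the vent lever is at its stop (within 0.15 rad), the plunger is up (within 4 mm), and the wooden part and all bystanders are within 25 mm of where they began (value of joint pin above 0.0275 m and value of joint vent above 1.42 rad and value of joint plunger below 0.004 m and distance of each of workpiece, glue, screw_jar, stick, offcut, hammer, saw from where it was at the start of the episode below 0.025 m); the robot touches nothing.
It fails at once if the plunger is pressed down by more than 10 mm while the vent is still open (value of joint plunger above 0.01 m and value of joint vent below 1.42 rad).
It fails at once if the robot touches the indicator pin (contact force between any of the fingers, the arm and pin above 0.5 N).
It fails at once if the wooden part or a bystander is moved or lifted by more than 25 mm (distance of any of workpiece, glue, screw_jar, stick, offcut, hammer, saw from where it was at the start of the episode above 0.025 m).
It also fails if it takes over 54 s, if anything falls off the work surface, if the arm or the gripper's body presses on something with over 40 N, if the wrist force passes 120 N, or if a joint passes its speed limit or range.

## Robot

A 7-joint arm with a two-finger parallel gripper is mounted at the origin on the work surface. World frame = base frame: x ahead of the robot, y to its left, z up, the work surface at z = 0. Lengths are in m, angles in rad, forces in N, time in s.
With the tool pointing down it reaches from about 0.35 to 0.775 m from the base axis. Payload 3.1 kg.
Tool frame: the origin (TCP) lies midway between the tips of the shut fingers; the grasp point (between the pads) lies 19 mm behind it; z points along the fingers, x is the direction in which the jaws open and shut, and the axes are right-handed (so a half turn about z gives the same grasp; the last joint's range is limited). The gripper opens to 85 mm and grips with 20 to 120 N. Pads are 22 mm wide; open, the fingers measure 114 mm over their backs; the gripper's body (76 mm by 85 mm) begins 54 mm behind the grasp point. The pads swing forward as they close: fully open they stand 13 mm farther back than shut.
Start: joints at [1.196, 0.311, 0.014, 1.512, -0.004, 1.319, -0.027], TCP at [0.18, -0.52, 0.231] pointing down, gripper open.
Joint ranges: [-2.7, 2.7], [-0.3, 1.91], [-1.27, 1.3], [0.12, 2.57], [-1.44, 4.58], [0.2, 2.03], [-3.05, 3.05]. Speed limits (rad/s): [2.79, 2.79, 3.14, 3.14, 3.14, 3.14, 3.14].

## Interface

Orientations are given as a 3x3 rotation matrix whose columns are the frame's x, y, z axes.
In Python, from plant import read_state, get_image, job_done gives the robot as it stands.
- The arm moves only by the shell command python3 -m pendant 'ROWS' [FORCE]. ROWS is a JSON object of lists of equal length, an entry for each row: "jaw": the finger opening in mm, from 0 to 85.4; "travel": the shift along the tool's x, y, z each as a share of 0.12 m, from -1 to 1, a list of three; "roll": the turn about the tool's z as a share of 180 degrees, from -1 to 1. In form: {"jaw": [jaw, ...], "travel": [[x, y, z], ...], "roll": [roll, ...]}. A call has 1 to 12 rows; each row shifts and turns the pose as measured when the row begins, along the tool's axes as they then stand; what a row does not reach is not made up. A row lasts 1/10 s, in which the tool goes at most 50 mm and 8.59 degrees, less where a joint would pass 70% of its speed; a pose out of reach is approached as far as the arm can. A call with a number of a shift or a turn outside -1 to 1 is refused whole. A call with a gripper value outside its range is refused whole. The fingers move at their own pace and stop on an object; FORCE is the grip in N (left out, the last holds). Time passes only in rows, so rows that do not move let the fingers close. It gives the time, the measured TCP pose, the force and the opening at its end, in the units of the state.
- read_state(): the state, without advancing time (a new reading comes with each control period).
- get_image(name): name is "scene" or "top" or "wrist"; returns a dict with "frame" (480x640x3 uint8, red, green, blue), "vfov" (degrees; the focal length in pixels is half the picture's height over the tangent of half this angle, whatever the lens; pixels are square), "cx", "cy" (the principal point, pixels), "k1" (the pictures are not rectified: a ray, as slopes to the right and down, at radius r is drawn at 1 + k1 r^2 times it, then the intrinsics apply), "T" (4x4, takes a point from camera to world coordinates). Camera axes: x right, y down, z forward; pixel columns grow to the right and rows downward; lengths in m; the calibration is good to about 2 mm. A picture is of the moment at which its call begins. There is no depth.
- job_done(): hands the job in, once; it reports no verdict.
The state is a dict: "time_s": time; "joint_pos": joint angles; "qvel": joint speeds; "joint_torque": joint torques, N m; "position": TCP position; "eef_rot": TCP orientation; "force": force on the tool from outside, world axes, zero at the start; "moment": the same for the moment, N m; "gripper_width": opening from 0.0 (shut) to 1.0 (fully open).
Only numpy, scipy, OpenCV 4.12 (cv2) and the standard library are available. Lean on these libraries where they do the work, as an engineer would, in place of code of your own. Each camera call takes 0.05 s, during which the arm holds its last target.

## Working session

There is one attempt and no reset: what is moved stays moved. The work goes in short steps, Python scripts to look and compute and a shell command to move; the robot and the scene stay as the last step left them, time stands still between calls to the robot, and variables do not carry over. Pictures are saved under pics/ and viewed, and the job is handed in when it is done.

```bash
ls; mkdir -p pics; cat > h.py <<'E'
import numpy as np,cv2
from plant import read_state,get_image
def px2w(im,u,v,z):
    f=240/np.tan(np.radians(im['vfov']/2)); K=np.array([[f,0,im['cx']],[0,f,im['cy']],[0,0,1.]])
    d=np.array([(u-im['cx'])/f,(v-im['cy'])/f]);s=d.copy()
    for _ in range(30): s=d/(1+im['k1']*(s@s))
    T=np.array(im['T']);r=T[:3,:3]@np.array([s[0],s[1],1]);o=T[:3,3]
    return o+r*(z-o[2])/r[2]
def w2px(im,p):
    f=240/np.tan(np.radians(im['vfov']/2));T=np.array(im['T']);c=T[:3,:3].T@(np.array(p)-T[:3,3])
    s=c[:2]/c[2];s=s*(1+im['k1']*(s@s));return s*f+[im['cx'],im['cy']]
E
python3 - <<'E'
from h import *
import pickle
for n in ['scene','top']:
    im=get_image(n);pickle.dump(im,open(f'pics/{n}0.pkl','wb'));cv2.imwrite(f'pics/{n}0.png',im['frame'][:,:,::-1])
    print(n,im['vfov'],im['k1'],np.round(im['T'],3).tolist())
s=read_state();print(s['time_s'],s['position'],np.round(s['eef_rot'],3).tolist(),s['gripper_width'],s['force'])
E
```

```text
pics
scene 49.61478932113506 -0.09080668365882494 [[-0.136, 0.69, -0.711, 1.418], [0.991, 0.099, -0.094, 0.077], [0.006, -0.717, -0.697, 0.879], [0.0, 0.0, 0.0, 1.0]]
top 44.262375937851225 -0.19395860237144893 [[0.029, -0.993, 0.113, 0.416], [-1.0, -0.029, -0.002, 0.008], [0.006, -0.113, -0.994, 1.817], [0.0, 0.0, 0.0, 1.0]]
0.1 [ 0.17948627 -0.51920765  0.23032472] [[0.327, -0.945, -0.001], [-0.945, -0.327, 0.002], [-0.002, 0.0, -1.0]] 1.005721085389497 [ 0.84550968 -0.9574995   0.02738887]
```

View pics/scene0.png

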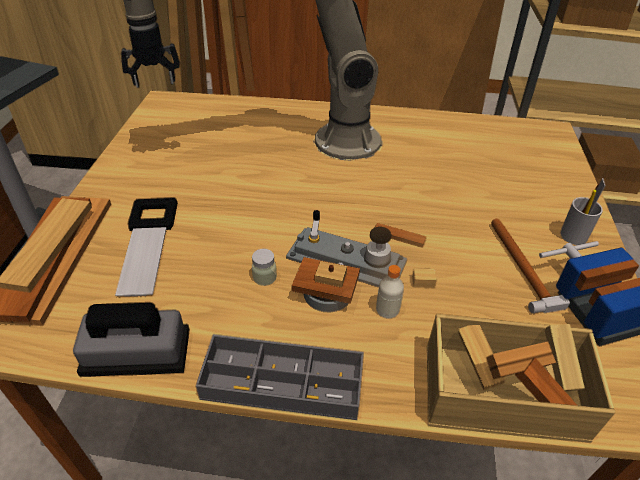

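View pics/top0.png

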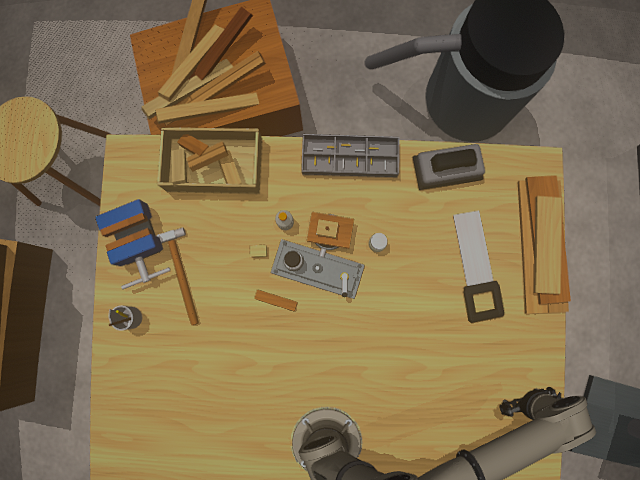

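```bash
python3 - <<'E'
import cv2
for n,(x,y,w,h),k in [('top',(240,195,160,120),5),('scene',(250,200,200,130),4)]:
    i=cv2.imread(f'pics/{n}0.png')[y:y+h,x:x+w];cv2.imwrite(f'pics/{n}0c.png',cv2.resize(i,None,fx=k,fy=k,interpolation=cv2.INTER_CUBIC))
E
```

```text
(no output)
```

View pics/top0c.png

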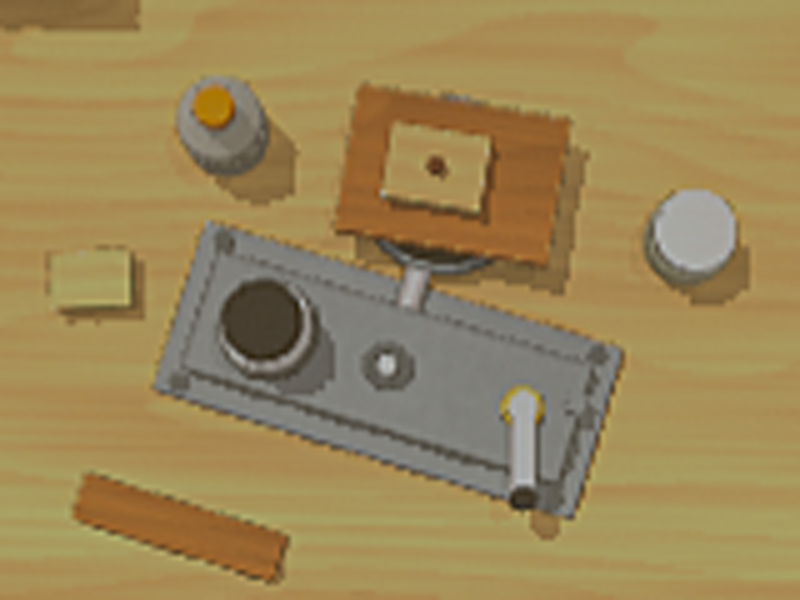

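View pics/scene0c.png

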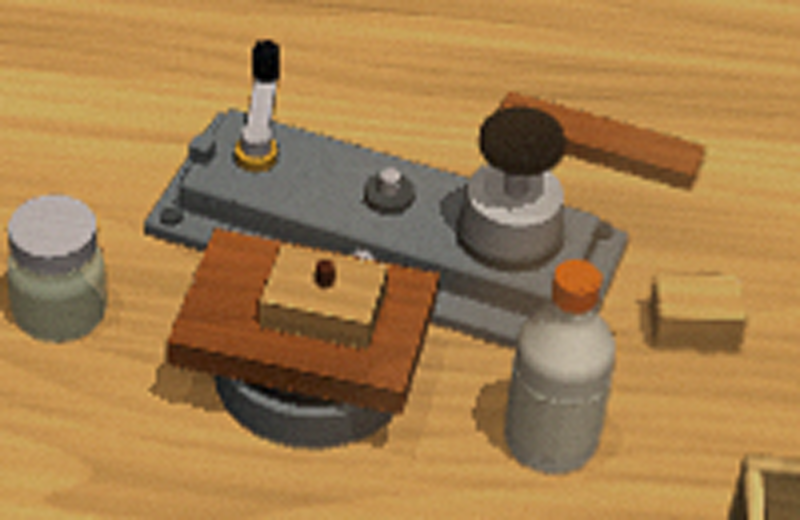

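The top crop shows the knob at (262,319), the pin at (387,364), the pivot at (522,407) and the lever knob at (523,496). I'll turn these into positions and check them against the given geometry in both views.

```bash
python3 - <<'E'
from h import *
import pickle
t=pickle.load(open('pics/top0.pkl','rb'));s=pickle.load(open('pics/scene0.pkl','rb'))
P={'plunger':((262,319),(522,140),.115),'pin':((387,364),(390,172),.053),'pivot':((523,404),(260,133),.054),'knob':((523,496),(266,46),.076)}
R={}
for k,(a,b,z) in P.items():
    A=px2w(t,240+a[0]/5,195+a[1]/5,z);B=px2w(s,250+b[0]/4,200+b[1]/4,z);R[k]=A[:2];print(k,A.round(4),B.round(4))
d=R['plunger']-R['pivot'];print('len',np.linalg.norm(d),'(0.160) pin frac',np.linalg.norm(R['pin']-R['pivot']))
ey=d/np.linalg.norm(d);ex=np.array([ey[1],-ey[0]])
print('yaw',np.degrees(np.arctan2(ex[1],ex[0])),ex,ey)
k=R['knob']-R['pivot'];print('knob len',np.linalg.norm(k),'vent',np.arctan2(k@ey*-1,-(k@ex)))
# corners of base z? 
c=[(210,222),(622,350),(572,517),(155,390)]
C=np.array([px2w(t,240+a/5,195+b/5,.0125)[:2] for a,b in c]);print(C.round(4),C.mean(0), [np.linalg.norm(C[i]-C[(i+1)%4]).round(3) for i in range(4)])
E
```

```text
plunger [0.5514 0.1132 0.115 ] [0.56   0.1145 0.115 ]
pin [0.5316 0.0412 0.053 ] [0.5294 0.0423 0.053 ]
pivot [ 0.5099 -0.0408  0.054 ] [ 0.5076 -0.0371  0.054 ]
knob [ 0.4546 -0.0416  0.076 ] [ 0.4534 -0.0409  0.076 ]
len 0.15946814868800277 (0.160) pin frac 0.08480488515980845
yaw -15.073389571629253 [ 0.96559352 -0.26005608] [0.26005608 0.96559352]
knob len 0.055390317524546144 vent 0.278322180137195
[[ 0.6185  0.1537]
 [ 0.547  -0.1018]
 [ 0.444  -0.0737]
 [ 0.514   0.1836]] [0.53086052 0.04045886] [np.float64(0.265), np.float64(0.107), np.float64(0.267), np.float64(0.109)]
```

The two views agree to within a few mm, and the lengths match (160, 85 and 55 mm). The pump origin is about (0.531, 0.041) with yaw −15.1°, and the vent is at about 0.28 rad. Next I turn the tool so its x lies along pump x and its y along pump −y, with the jaws shut.

```bash
cat >> h.py <<'E'
O=np.array([.531,.0408]);ex=np.array([.9656,-.2600]);ey=np.array([.26,.9656])
def st():
    s=read_state();R=np.array(s['eef_rot']);d=np.array(s['position'])[:2]-O
    print('t',round(s['time_s'],2),'pump xy mm',(1e3*d@ex).round(1),(1e3*d@ey).round(1),'z',round(1e3*s['position'][2],1),'toolx deg',np.degrees(np.arctan2(R[1,0],R[0,0])).round(1),'tilt',R[:2,2].round(3),'F',np.round(s['force'],1),'g',round(s['gripper_width'],2))
E
python3 -m pendant '{"jaw":[0,0,0,0,0,0,0],"travel":[[0,0,0],[0,0,0],[0,0,0],[0,0,0],[0,0,0],[0,0,0],[0,0,0]],"roll":[-0.047,-0.047,-0.047,-0.047,-0.047,-0.047,-0.03]}'; python3 -c "from h import *;st()"
```

```text
time_s: 0.8
position: [0.1783, -0.5161, 0.2255]
eef_rot: [[0.973, -0.233, -0.005], [-0.233, -0.972, 0.012], [-0.007, -0.01, -1.0]]
force: [0.1, 0.3, 0.7]
gripper_width: 0.001
t 0.8 pump xy mm -195.7 -629.4 z 225.5 toolx deg -13.5 tilt [-0.005  0.012] F [0.1 0.3 0.7] g 0.0
```

```bash
python3 -m pendant '{"jaw":[0,0,0,0,0,0,0,0,0,0,0,0],"travel":[[0.1,-0.39,0],[0.1,-0.39,0],[0.1,-0.39,0],[0.1,-0.39,0],[0.1,-0.39,0],[0.1,-0.39,0],[0.1,-0.39,0],[0.1,-0.39,0],[0.1,-0.39,0],[0.1,-0.39,0],[0.1,-0.39,0],[0.0,0,0]],"roll":[0,0,0,0,0,0,0,0,0,0,0,0]}'; python3 -c "from h import *;st()"
```

```text
time_s: 2.0
position: [0.4313, -0.0295, 0.224]
eef_rot: [[0.971, -0.239, -0.008], [-0.239, -0.971, 0.015], [-0.012, -0.013, -1.0]]
force: [0.0, 0.1, -0.2]
gripper_width: 0.001
t 2.0 pump xy mm -78.0 -93.8 z 224.0 toolx deg -13.8 tilt [-0.008  0.015] F [ 0.   0.1 -0.2] g 0.0
```

```bash
python3 -m pendant '{"jaw":[0,0,0,0,0,0],"travel":[[0.24,-0.26,0],[0,0,0],[0,0,0.35],[0,0,0.35],[0,0,0.25],[0,0,0]],"roll":[0.005,0,0,0,0,0]}'; python3 - <<'E'
from h import *
st()
for n in ['scene','wrist']:
    im=get_image(n);f=im['frame'][:,:,::-1]
    if n=='scene': f=cv2.resize(f[180:320,230:430],None,fx=4,fy=4,interpolation=cv2.INTER_CUBIC)
    cv2.imwrite(f'pics/{n}1.png',f)
E
```

```text
time_s: 2.6
position: [0.4653, -0.004, 0.1045]
eef_rot: [[0.968, -0.25, -0.012], [-0.25, -0.968, 0.015], [-0.015, -0.011, -1.0]]
force: [-0.0, -0.0, -1.2]
gripper_width: -0.002
t 2.6 pump xy mm -51.8 -60.4 z 104.5 toolx deg -14.5 tilt [-0.012  0.015] F [-0.  -0.  -1.2] g -0.0
```

View pics/scene1.png

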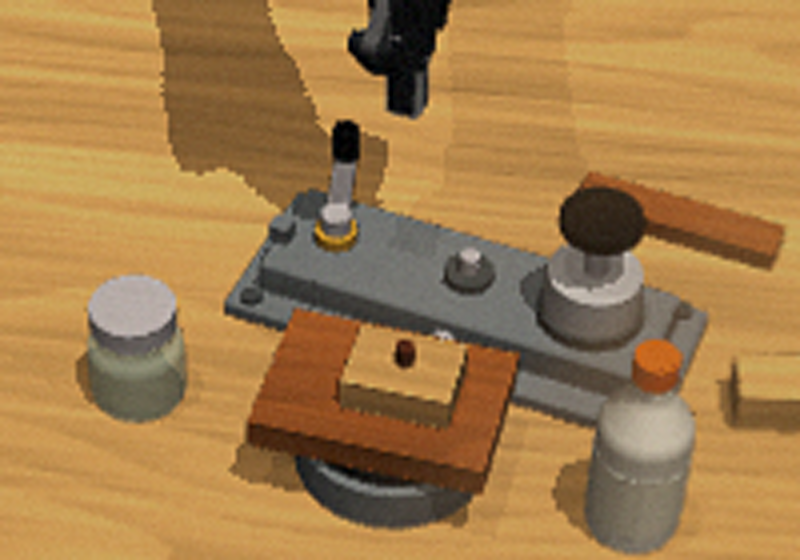

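View pics/wrist1.png

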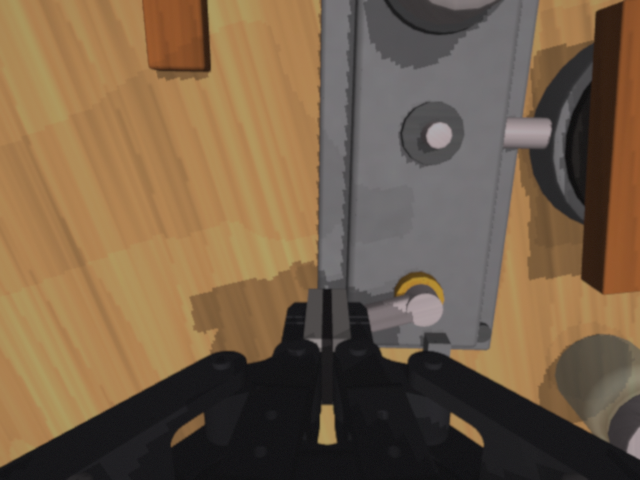

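The scene view shows the shut fingers at (405,110), to the left of the lever knob at (345,140) and clear of it. I'll go down to about 61 mm.

```bash
python3 -m pendant '{"jaw":[0,0,0],"travel":[[0,0,0.3],[0,0,0.06],[0,0,0]],"roll":[0,0,0]}'; python3 -c "from h import *;st()"
```

```text
time_s: 3.0
position: [0.4754, -0.0042, 0.0708]
eef_rot: [[0.967, -0.253, 0.01], [-0.253, -0.967, 0.013], [0.006, -0.015, -1.0]]
force: [0.3, -0.0, 0.2]
gripper_width: -0.003
t 3.0 pump xy mm -42.0 -57.9 z 70.8 toolx deg -14.6 tilt [0.01  0.013] F [ 0.3 -0.   0.2] g -0.0
```

```bash
python3 -m pendant '{"jaw":[0,0,0],"travel":[[-0.07,0,0.08],[-0.01,0,0.02],[0,0,0]],"roll":[0,0,0]}'; python3 -c "from h import *;st()"
```

```text
time_s: 3.3
position: [0.469, -0.0015, 0.0623]
eef_rot: [[0.967, -0.253, 0.018], [-0.253, -0.967, 0.012], [0.014, -0.016, -1.0]]
force: [-0.5, -0.2, 0.0]
gripper_width: -0.001
t 3.3 pump xy mm -48.9 -57.0 z 62.3 toolx deg -14.7 tilt [0.018 0.012] F [-0.5 -0.2  0. ] g -0.0
```

```bash
python3 -m pendant '{"jaw":[0,0,0,0,0],"travel":[[0,0.1,0],[0,0.1,0],[0,0.1,0],[0,0.1,0],[0,0,0]],"roll":[0,0,0,0,0]}'; python3 -c "from h import *;st()"
```

```text
time_s: 3.8
position: [0.462, -0.0495, 0.0651]
eef_rot: [[0.967, -0.251, 0.032], [-0.252, -0.968, 0.014], [0.028, -0.021, -0.999]]
force: [-0.4, 0.1, 0.3]
gripper_width: 0.001
t 3.8 pump xy mm -43.1 -105.1 z 65.1 toolx deg -14.6 tilt [0.032 0.014] F [-0.4  0.1  0.3] g 0.0
```

```bash
python3 -m pendant '{"jaw":[0,0,0,0],"travel":[[0.03,0.08,0.03],[0.05,0.08,0.02],[0.06,0.04,0.0],[0,0,0]],"roll":[0,0,0,0]}'; python3 - <<'E'
from h import *
st()
for n in ['scene']:
    im=get_image(n);f=im['frame'][:,:,::-1]
    f=cv2.resize(f[180:320,230:430],None,fx=4,fy=4,interpolation=cv2.INTER_CUBIC)
    cv2.imwrite(f'pics/{n}2.png',f)
E
```

```text
time_s: 4.2
position: [0.4768, -0.0731, 0.0607]
eef_rot: [[0.968, -0.246, 0.04], [-0.247, -0.969, 0.021], [0.033, -0.03, -0.999]]
force: [1.8, 0.6, 0.7]
gripper_width: -0.001
t 4.2 pump xy mm -22.7 -124.1 z 60.7 toolx deg -14.3 tilt [0.04  0.021] F [1.8 0.6 0.7] g -0.0
```

View pics/scene2.png

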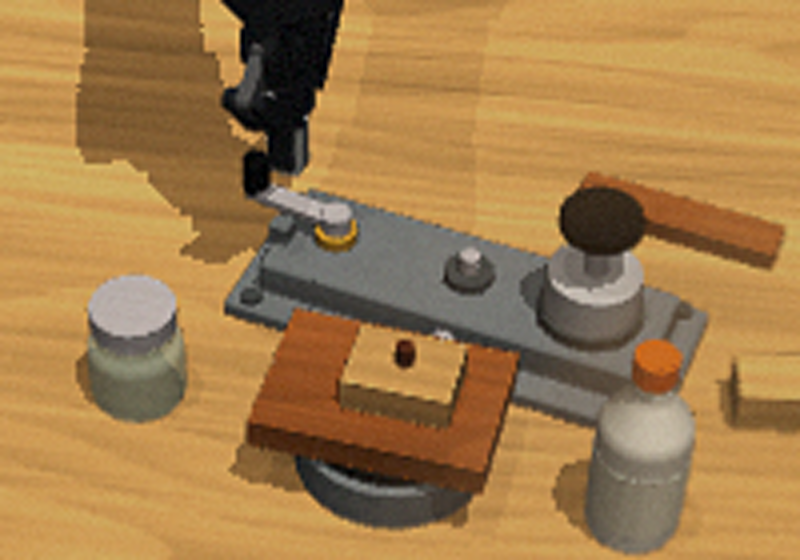

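The lever is about three quarters round, with its knob at (257,172) to the right of the finger. I'll back off in −x, come in behind the knob, and push in +x.

```bash
python3 -m pendant '{"jaw":[0,0,0,0,0,0],"travel":[[-0.12,-0.02,0],[-0.1,0,0],[-0.05,0.08,0],[0,0.06,0],[0,0.03,0],[0,0,0]],"roll":[0,0,0,0,0,0]}'; python3 -c "from h import *;st()"
```

```text
time_s: 4.85
position: [0.4351, -0.09, 0.0574]
eef_rot: [[0.968, -0.25, 0.031], [-0.251, -0.968, 0.014], [0.027, -0.021, -0.999]]
force: [-0.6, -0.3, 0.1]
gripper_width: -0.004
t 4.85 pump xy mm -58.5 -151.3 z 57.4 toolx deg -14.5 tilt [0.031 0.014] F [-0.6 -0.3  0.1] g -0.0
```

```bash
python3 -m pendant '{"jaw":[0,0,0,0,0],"travel":[[0.06,-0.09,-0.03],[0.1,0,0],[0.08,0,0],[0.05,0,0],[0,0,0]],"roll":[0,0,0,0,0]}'; python3 - <<'E'
from h import *
st()
for n in ['scene']:
    im=get_image(n);f=im['frame'][:,:,::-1]
    f=cv2.resize(f[180:320,230:430],None,fx=4,fy=4,interpolation=cv2.INTER_CUBIC)
    cv2.imwrite(f'pics/{n}3.png',f)
E
```

```text
time_s: 5.35
position: [0.4723, -0.0878, 0.0619]
eef_rot: [[0.968, -0.251, 0.023], [-0.251, -0.968, 0.015], [0.019, -0.02, -1.0]]
force: [-2.7, 0.2, 1.6]
gripper_width: 0.002
t 5.35 pump xy mm -23.2 -139.5 z 61.9 toolx deg -14.5 tilt [0.023 0.015] F [-2.7  0.2  1.6] g 0.0
```

View pics/scene3.png

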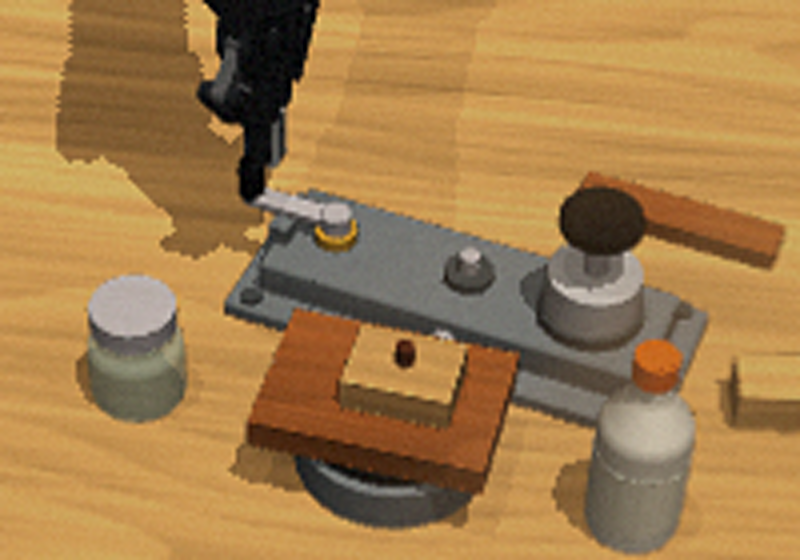

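```bash
python3 -m pendant '{"jaw":[0,0,0],"travel":[[0.06,0,0],[0.06,0,0],[0.06,0,0]],"roll":[0,0,0]}'; python3 -c "from h import *;st()"; python3 -m pendant '{"jaw":[0,0],"travel":[[0.1,0,0],[0.1,0,0]],"roll":[0,0]}'; python3 -c "from h import *;st()"
```

```text
time_s: 5.7
position: [0.4722, -0.0881, 0.0584]
eef_rot: [[0.968, -0.249, -0.025], [-0.248, -0.969, 0.02], [-0.029, -0.013, -0.999]]
force: [-14.2, 3.1, 11.8]
gripper_width: -0.001
t 5.7 pump xy mm -23.3 -139.7 z 58.4 toolx deg -14.4 tilt [-0.025  0.02 ] F [-14.2   3.1  11.8] g -0.0
time_s: 5.9
position: [0.4714, -0.0882, 0.055]
eef_rot: [[0.966, -0.246, -0.08], [-0.245, -0.969, 0.025], [-0.084, -0.004, -0.996]]
force: [-24.5, 4.7, 19.3]
gripper_width: 0.003
t 5.9 pump xy mm -24.0 -140.0 z 55.0 toolx deg -14.2 tilt [-0.08   0.025] F [-24.5   4.7  19.3] g 0.0
```

The position holds at −23 mm while the force rises to 24 N, so the lever is hard against the stop. I'll back off, rise, and confirm in the images.

```bash
python3 -m pendant '{"jaw":[0,0,0,0,0,0,0,0],"travel":[[-0.15,0,0],[-0.15,0,0],[0,0,-0.2],[0,0,-0.35],[0,0,-0.35],[0,0,-0.35],[0,0,0],[0,0,0]],"roll":[0,0,0,0,0,0,0,0]}'; python3 - <<'E'
from h import *
st()
im=get_image('scene');f=im['frame'][:,:,::-1]
cv2.imwrite('pics/scene4.png',cv2.resize(f[180:320,230:430],None,fx=4,fy=4,interpolation=cv2.INTER_CUBIC))
im=get_image('top');f=im['frame'][:,:,::-1]
cv2.imwrite('pics/top4.png',cv2.resize(f[195:315,240:400],None,fx=5,fy=5,interpolation=cv2.INTER_CUBIC))
E
```

```text
time_s: 6.7
position: [0.4518, -0.0813, 0.2118]
eef_rot: [[0.967, -0.241, -0.076], [-0.24, -0.97, 0.027], [-0.081, -0.008, -0.997]]
force: [-0.9, 0.1, -0.4]
gripper_width: 0.001
t 6.7 pump xy mm -44.8 -138.5 z 211.8 toolx deg -13.9 tilt [-0.076  0.027] F [-0.9  0.1 -0.4] g 0.0
```

View pics/scene4.png

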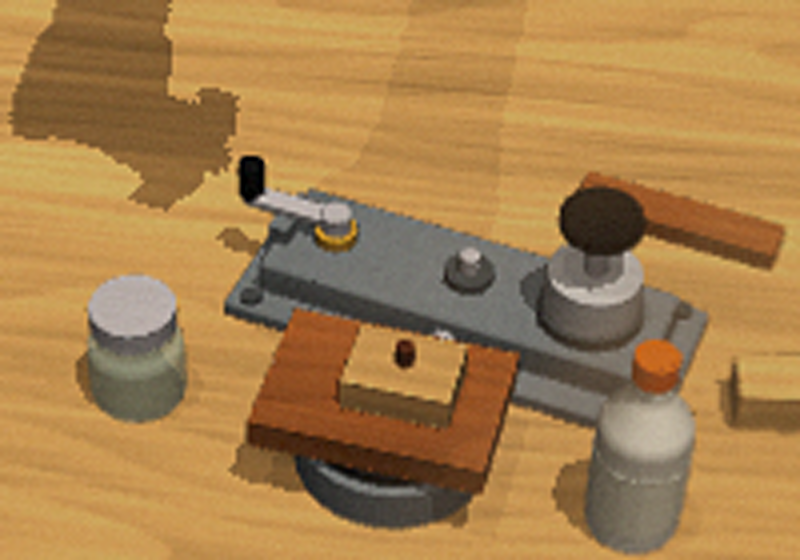

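View pics/top4.png

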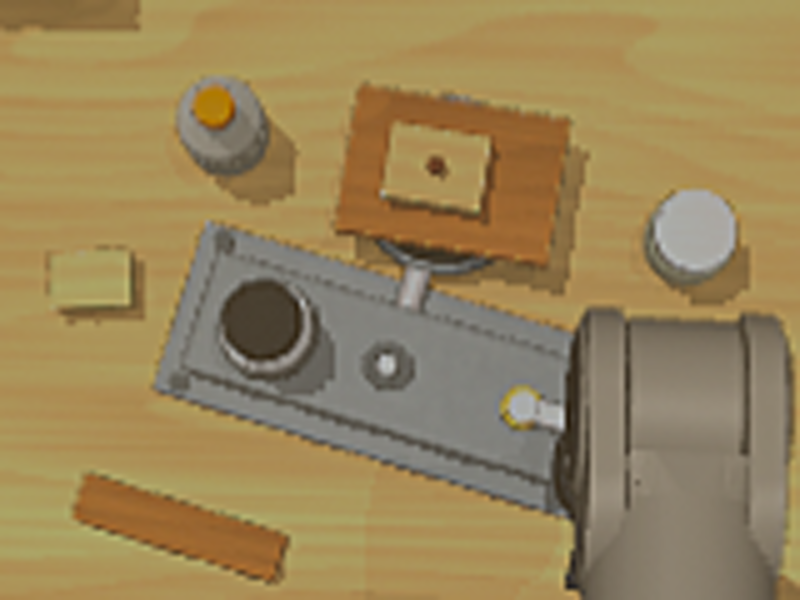

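```bash
python3 - <<'E'
from h import *
im=get_image('scene')
k=px2w(im,230+252/4,180+160/4,.076)[:2];d=k-O
p=px2w(im,230+337/4,180+212/4,.056)[:2]-O
print(1e3*np.array([d@ex,d@ey]),1e3*np.array([p@ex,p@ey]))
for p in [(0,-140,.076),(-8,-139.4,.076),(-15,-138,.076)]: 
  w=O+p[0]/1e3*ex+p[1]/1e3*ey; print(p,(w2px(im,[*w,p[2]])-[230,180])*4)
E
```

```text
[  -2.44243041 -138.27970956] [ -0.35309978 -82.46993529]
(0, -140, 0.076) [247.66114672 161.71752163]
(-8, -139.4, 0.076) [254.15180004 153.94378003]
(-15, -138, 0.076) [261.12082628 147.56822571]
```

The knob is at pump (−2, −138), which puts the vent at about 1.53 rad, shut. Next I go over the plunger.

```bash
python3 -m pendant '{"jaw":[0,0,0,0,0,0,0],"travel":[[0.09,-0.36,0],[0.09,-0.36,0],[0.09,-0.36,0],[0.09,-0.36,0],[0.09,-0.36,0],[0,0,0],[0,0,0]],"roll":[0,0,0,0,0,0,0]}'; python3 -c "from h import *;st()"
```

```text
time_s: 7.55
position: [0.5535, 0.1173, 0.1926]
eef_rot: [[0.963, -0.249, -0.102], [-0.248, -0.969, 0.026], [-0.106, 0.001, -0.994]]
force: [-0.1, -0.4, 0.4]
gripper_width: 0.004
t 7.55 pump xy mm 1.8 79.7 z 192.6 toolx deg -14.4 tilt [-0.102  0.026] F [-0.1 -0.4  0.4] g 0.0
```

```bash
python3 -m pendant '{"jaw":[0,0,0,0],"travel":[[0.02,0.02,0.25],[0.02,0.01,0.2],[0.0,0.0,0.05],[0,0,0]],"roll":[0,0,0,0]}'; python3 - <<'E'
from h import *
st()
im=get_image('scene');f=im['frame'][:,:,::-1]
cv2.imwrite('pics/scene5.png',cv2.resize(f[180:320,230:430],None,fx=4,fy=4,interpolation=cv2.INTER_CUBIC))
im=get_image('top');f=im['frame'][:,:,::-1]
cv2.imwrite('pics/top5.png',cv2.resize(f[195:315,240:400],None,fx=5,fy=5,interpolation=cv2.INTER_CUBIC))
E
```

```text
time_s: 7.95
position: [0.5488, 0.1108, 0.128]
eef_rot: [[0.962, -0.251, -0.107], [-0.25, -0.968, 0.024], [-0.11, 0.004, -0.994]]
force: [0.1, 0.4, 0.4]
gripper_width: -0.001
t 7.95 pump xy mm -1.0 72.2 z 128.0 toolx deg -14.6 tilt [-0.107  0.024] F [0.1 0.4 0.4] g -0.0
```

View pics/scene5.png

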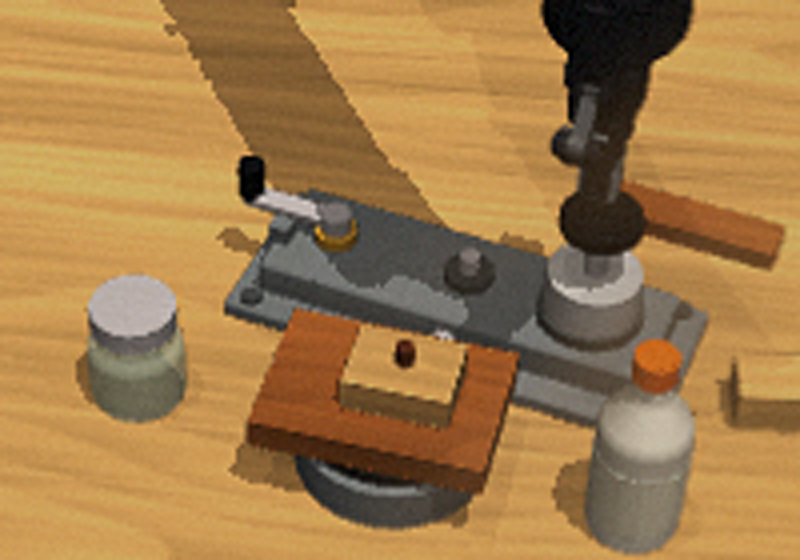

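View pics/top5.png

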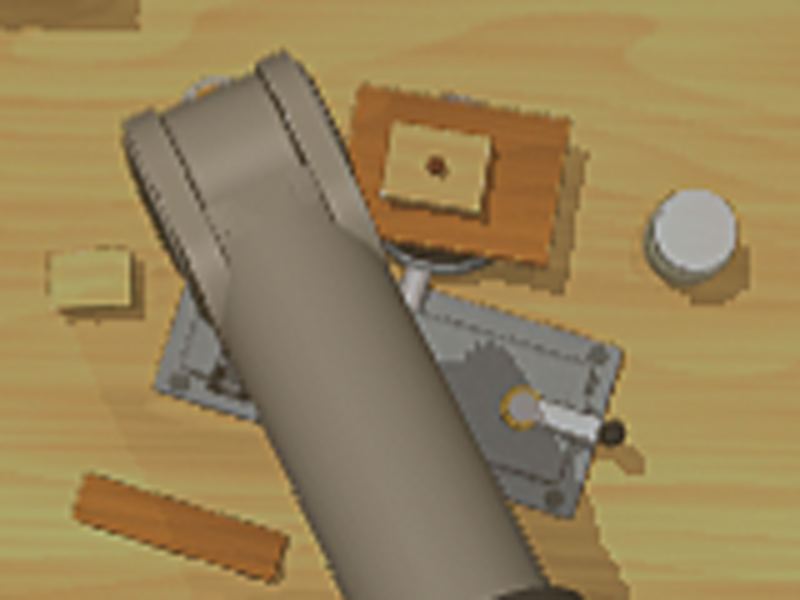

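The top view confirms the lever is against its stop, with its knob at (611,432), and the fingertip is over the plunger. First stroke.

```bash
python3 -m pendant '{"jaw":[0,0,0,0],"travel":[[0.015,-0.01,0.15],[0.015,0,0.15],[0.01,0,0.08],[0,0,0.05]],"roll":[0,0,0,0]}'; python3 -c "from h import *;st()"
```

```text
time_s: 8.45
position: [0.5535, 0.113, 0.091]
eef_rot: [[0.963, -0.254, -0.093], [-0.253, -0.967, 0.024], [-0.096, 0.0, -0.995]]
force: [-8.4, -4.6, 32.0]
gripper_width: -0.003
t 8.45 pump xy mm 2.9 75.6 z 91.0 toolx deg -14.7 tilt [-0.093  0.024] F [-8.4 -4.6 32. ] g -0.0
```

Bottomed at 91 mm, as specified. Release to about 120 mm and wait for it to come up.

```bash
python3 -m pendant '{"jaw":[0,0,0,0,0,0],"travel":[[-0.015,0,-0.15],[-0.015,0,-0.15],[0,0,0],[0,0,0],[0,0,0],[0,0,0]],"roll":[0,0,0,0,0,0]}'; python3 - <<'E'
from h import *
st()
im=get_image('scene');f=im['frame'][:,:,::-1]
cv2.imwrite('pics/scene6.png',cv2.resize(f[180:320,230:430],None,fx=4,fy=4,interpolation=cv2.INTER_CUBIC))
E
```

```text
time_s: 9.05
position: [0.5572, 0.1138, 0.1359]
eef_rot: [[0.963, -0.256, -0.081], [-0.255, -0.967, 0.026], [-0.085, -0.005, -0.996]]
force: [1.2, -0.9, -0.0]
gripper_width: 0.002
t 9.05 pump xy mm 6.3 77.3 z 135.9 toolx deg -14.8 tilt [-0.081  0.026] F [ 1.2 -0.9 -0. ] g 0.0
```

View pics/scene6.png

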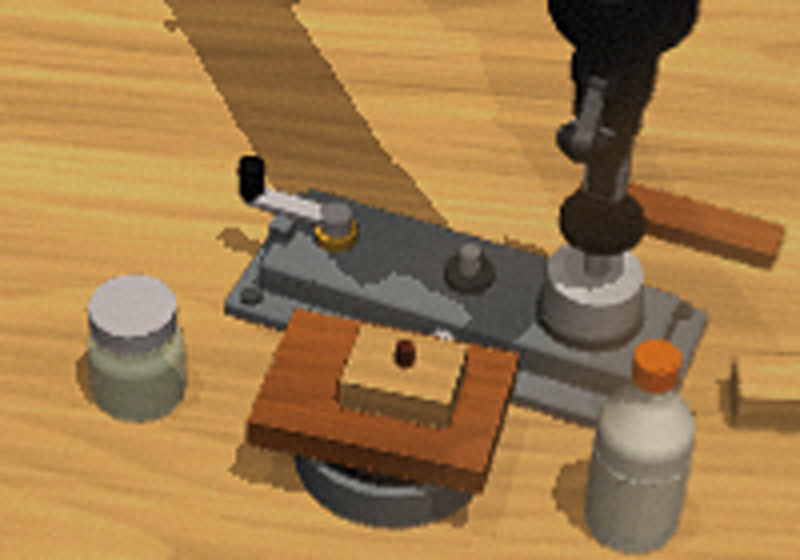

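The pin's top has gone up about 6 crop pixels, roughly one step, and the plunger is back up. Second stroke, slightly re-centred.

```bash
python3 -m pendant '{"jaw":[0,0,0,0,0],"travel":[[-0.02,0,0.2],[-0.01,0,0.15],[0,0,0.08],[0,0,0.05],[0,0,0.02]],"roll":[0,0,0,0,0]}'; python3 -c "from h import *;st()";  python3 -m pendant '{"jaw":[0,0,0,0,0,0],"travel":[[-0.015,0,-0.12],[-0.015,0,-0.1],[0,0,0],[0,0,0],[0,0,0],[0,0,0]],"roll":[0,0,0,0,0,0]}'; python3 -c "from h import *;st()"
```

```text
time_s: 9.6
position: [0.5549, 0.1158, 0.0919]
eef_rot: [[0.963, -0.259, -0.067], [-0.258, -0.966, 0.022], [-0.071, -0.003, -0.997]]
force: [-4.7, -2.0, 10.1]
gripper_width: -0.0
t 9.6 pump xy mm 3.6 78.6 z 91.9 toolx deg -15.0 tilt [-0.067  0.022] F [-4.7 -2.  10.1] g -0.0
time_s: 10.2
position: [0.5528, 0.1157, 0.118]
eef_rot: [[0.963, -0.259, -0.069], [-0.258, -0.966, 0.021], [-0.072, -0.002, -0.997]]
force: [-1.5, 0.2, -0.4]
gripper_width: -0.0
t 10.2 pump xy mm 1.6 78.0 z 118.0 toolx deg -15.0 tilt [-0.069  0.021] F [-1.5  0.2 -0.4] g -0.0
```

```bash
python3 -m pendant '{"jaw":[0,0,0,0,0],"travel":[[0.01,0.02,0.15],[0,0,0.1],[0,0,0.06],[0,0,0.05],[0,0,0.05]],"roll":[0,0,0,0,0]}'; python3 -c "from h import *;st()";  python3 -m pendant '{"jaw":[0,0,0,0,0,0],"travel":[[-0.015,0,-0.14],[-0.015,0,-0.1],[0,0,0],[0,0,0],[0,0,0],[0,0,0]],"roll":[0,0,0,0,0,0]}'; python3 - <<'E'
from h import *
st()
im=get_image('scene');f=im['frame'][:,:,::-1]
cv2.imwrite('pics/scene7.png',cv2.resize(f[180:320,230:430],None,fx=4,fy=4,interpolation=cv2.INTER_CUBIC))
E
```

```text
time_s: 10.7
position: [0.5544, 0.116, 0.091]
eef_rot: [[0.964, -0.26, -0.057], [-0.26, -0.966, 0.017], [-0.06, -0.001, -0.998]]
force: [-8.7, -4.1, 31.1]
gripper_width: 0.001
t 10.7 pump xy mm 3.0 78.7 z 91.0 toolx deg -15.1 tilt [-0.057  0.017] F [-8.7 -4.1 31.1] g 0.0
time_s: 11.3
position: [0.5518, 0.116, 0.1197]
eef_rot: [[0.964, -0.26, -0.059], [-0.26, -0.966, 0.016], [-0.061, 0.0, -0.998]]
force: [0.2, 0.8, -0.4]
gripper_width: -0.004
t 11.3 pump xy mm 0.5 78.1 z 119.7 toolx deg -15.1 tilt [-0.059  0.016] F [ 0.2  0.8 -0.4] g -0.0
```

View pics/scene7.png

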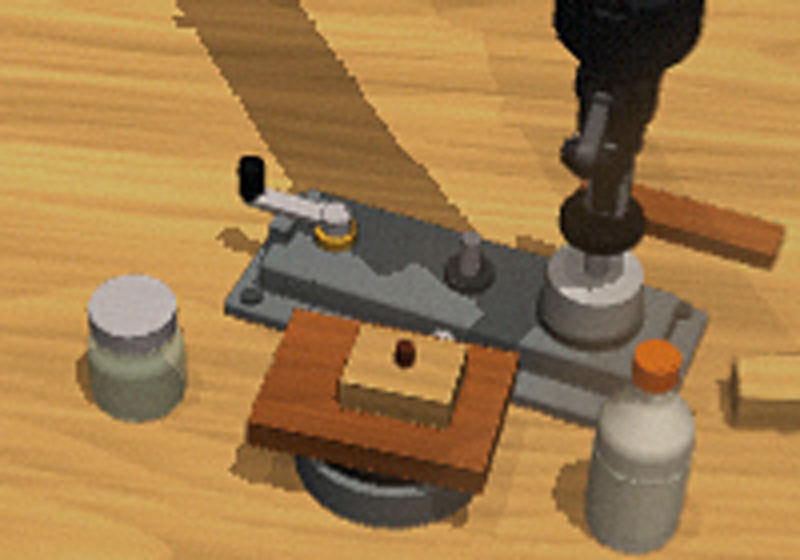

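The pin's top is now at (470,236), so it rises with each stroke. Two more strokes.

```bash
python3 -m pendant '{"jaw":[0,0,0,0,0],"travel":[[0.01,0.02,0.16],[0,0,0.1],[0,0,0.06],[0,0,0.05],[0,0,0.05]],"roll":[0,0,0,0,0]}'; python3 -c "from h import *;st()";  python3 -m pendant '{"jaw":[0,0,0,0,0,0],"travel":[[-0.015,0,-0.14],[-0.015,0,-0.1],[0,0,0],[0,0,0],[0,0,0],[0,0,0]],"roll":[0,0,0,0,0,0]}'; python3 -c "from h import *;st()"
python3 -m pendant '{"jaw":[0,0,0,0,0],"travel":[[0.01,0.02,0.16],[0,0,0.1],[0,0,0.06],[0,0,0.05],[0,0,0.05]],"roll":[0,0,0,0,0]}'; python3 -c "from h import *;st()";  python3 -m pendant '{"jaw":[0,0,0,0,0,0],"travel":[[-0.015,0,-0.14],[-0.015,0,-0.1],[0,0,0],[0,0,0],[0,0,0],[0,0,0]],"roll":[0,0,0,0,0,0]}'; python3 - <<'E'
from h import *
st()
im=get_image('scene');f=im['frame'][:,:,::-1]
cv2.imwrite('pics/scene8.png',cv2.resize(f[180:320,230:430],None,fx=4,fy=4,interpolation=cv2.INTER_CUBIC))
w=O
for z in [.048,.053,.058,.063,.068,.073,.078]: print(z,((w2px(im,[*O,z])-[230,180])*4).round(1))
E
```

```text
time_s: 11.85
position: [0.5539, 0.1164, 0.091]
eef_rot: [[0.964, -0.261, -0.047], [-0.261, -0.965, 0.011], [-0.049, 0.001, -0.999]]
force: [-8.7, -4.8, 31.2]
gripper_width: 0.001
t 11.85 pump xy mm 2.4 79.0 z 91.0 toolx deg -15.1 tilt [-0.047  0.011] F [-8.7 -4.8 31.2] g 0.0
time_s: 12.45
position: [0.5516, 0.1166, 0.1203]
eef_rot: [[0.964, -0.261, -0.048], [-0.261, -0.965, 0.011], [-0.049, 0.002, -0.999]]
force: [0.2, -0.1, -0.6]
gripper_width: 0.0
t 12.45 pump xy mm 0.2 78.6 z 120.3 toolx deg -15.2 tilt [-0.048  0.011] F [ 0.2 -0.1 -0.6] g 0.0
time_s: 12.95
position: [0.5536, 0.117, 0.0909]
eef_rot: [[0.964, -0.262, -0.038], [-0.262, -0.965, 0.006], [-0.038, 0.004, -0.999]]
force: [-9.6, -4.6, 32.4]
gripper_width: -0.003
t 12.95 pump xy mm 2.0 79.5 z 90.9 toolx deg -15.2 tilt [-0.038  0.006] F [-9.6 -4.6 32.4] g -0.0
time_s: 13.55
position: [0.5507, 0.117, 0.1192]
eef_rot: [[0.964, -0.262, -0.039], [-0.262, -0.965, 0.005], [-0.039, 0.005, -0.999]]
force: [-0.0, -0.2, -0.6]
gripper_width: 0.003
t 13.55 pump xy mm -0.7 78.7 z 119.2 toolx deg -15.2 tilt [-0.039  0.005] F [-0.  -0.2 -0.6] g 0.0
0.048 [466.8 259.9]
0.053 [467.2 253.6]
0.058 [467.7 247.3]
0.063 [468.1 241. ]
0.068 [468.6 234.7]
0.073 [469.  228.3]
0.078 [469.5 221.8]
```

View pics/scene8.png

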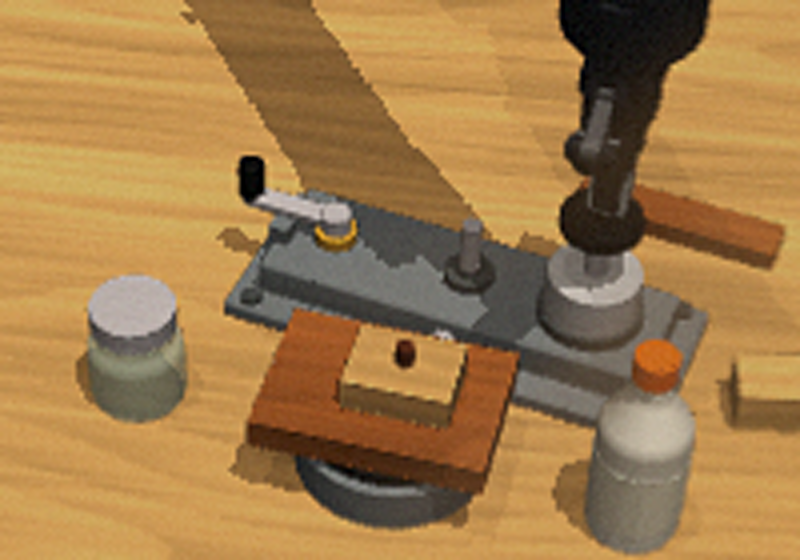

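The pin's top is at about (470,222), where the calibration puts it fully out (78 mm). Extra strokes do no harm, so I'll add two, then retreat upward.

```bash
python3 -m pendant '{"jaw":[0,0,0,0,0],"travel":[[0.01,0.03,0.16],[0,0,0.1],[0,0,0.06],[0,0,0.05],[0,0,0.05]],"roll":[0,0,0,0,0]}'; python3 -c "from h import *;st()";  python3 -m pendant '{"jaw":[0,0,0,0,0,0],"travel":[[-0.01,0,-0.14],[-0.01,0,-0.1],[0,0,0],[0,0,0],[0,0,0],[0,0,0]],"roll":[0,0,0,0,0,0]}'
python3 -m pendant '{"jaw":[0,0,0,0,0],"travel":[[0.01,0.02,0.16],[0,0,0.1],[0,0,0.06],[0,0,0.05],[0,0,0.05]],"roll":[0,0,0,0,0]}'; python3 -c "from h import *;st()";  python3 -m pendant '{"jaw":[0,0,0,0,0,0,0,0,0],"travel":[[-0.01,0,-0.14],[-0.01,0,-0.3],[0,0,-0.35],[0,0,-0.35],[-0.4,0,0],[-0.4,0,0],[-0.3,0,0],[0,0,0],[0,0,0]],"roll":[0,0,0,0,0,0,0,0,0]}'; python3 - <<'E'
from h import *
st()
im=get_image('scene');f=im['frame'][:,:,::-1]
cv2.imwrite('pics/scene9.png',cv2.resize(f[180:320,230:430],None,fx=4,fy=4,interpolation=cv2.INTER_CUBIC))
im=get_image('top');f=im['frame'][:,:,::-1]
cv2.imwrite('pics/top9.png',f)
E
```

```text
time_s: 14.1
position: [0.5526, 0.1172, 0.0909]
eef_rot: [[0.965, -0.262, -0.029], [-0.262, -0.965, 0.002], [-0.028, 0.006, -1.0]]
force: [-9.6, -3.6, 31.0]
gripper_width: -0.004
t 14.1 pump xy mm 1.0 79.4 z 90.9 toolx deg -15.2 tilt [-0.029  0.002] F [-9.6 -3.6 31. ] g -0.0
time_s: 14.7
position: [0.5508, 0.1173, 0.1201]
eef_rot: [[0.965, -0.262, -0.029], [-0.262, -0.965, 0.001], [-0.029, 0.007, -1.0]]
force: [-0.4, -0.0, -0.4]
gripper_width: 0.001
time_s: 15.2
position: [0.5529, 0.1177, 0.0909]
eef_rot: [[0.965, -0.262, -0.021], [-0.263, -0.965, -0.004], [-0.019, 0.009, -1.0]]
force: [-11.3, -4.3, 32.9]
gripper_width: -0.005
t 15.2 pump xy mm 1.1 79.9 z 90.9 toolx deg -15.2 tilt [-0.021 -0.004] F [-11.3  -4.3  32.9] g -0.01
time_s: 16.1
position: [0.4242, 0.1542, 0.2342]
eef_rot: [[0.964, -0.265, -0.02], [-0.266, -0.964, -0.003], [-0.018, 0.008, -1.0]]
force: [0.1, 0.0, -1.0]
gripper_width: 0.0
t 16.1 pump xy mm -132.6 81.8 z 234.2 toolx deg -15.4 tilt [-0.02  -0.003] F [ 0.1  0.  -1. ] g 0.0
```

View pics/scene9.png

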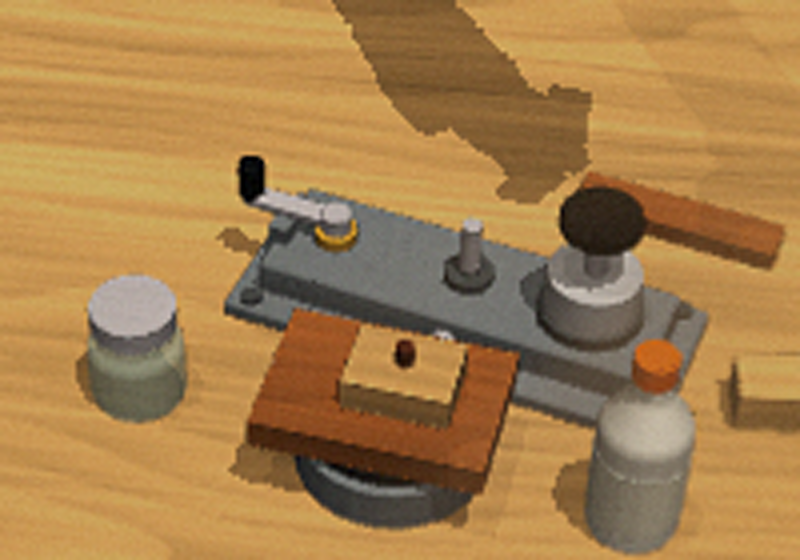

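View pics/top9.png

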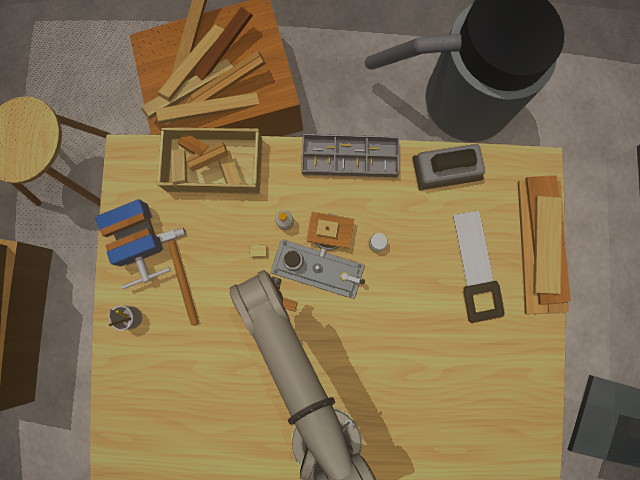

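The pin's top is at (471,225), unchanged by the two extra strokes, so it is fully out. The plunger is up, the lever is at its stop, nothing else has moved, and the arm is clear. Handing in.

```bash
python3 -c "from plant import job_done;print(job_done())"
```

```text
the job is handed in; nothing more can be done
None
```

I shut the vent, pumped the pin fully out and handed the job in at about 16 s on the robot's clock; the hand-in reports no verdict.

- **Vent:** I pushed the lever round to its stop with the shut fingers. The first push stopped short, so I backed off and pushed again from behind the knob. The lever then held against about 24 N, and the camera put its angle at about 1.53 rad; the top view agreed.
- **Plunger:** I pressed it down seven times, letting it rise each time. The fingertip reached 91 mm, fully down, on every stroke but the second. That one was read at 91.9 mm with about 10 N, possibly just short of the bottom.
- **Pin:** After five strokes its top was where the calibration puts the fully-out height (78 mm), and two extra strokes moved it no further.
- **End state:** In the last pictures the plunger is up, the lever is still at its stop, and the arm is clear of everything. The wooden part and the other things on the bench looked unmoved. The stick is partly hidden by the arm in the top view but looks unmoved in the scene view.

The two cameras differed by 2–9 mm on some points, most at the plunger top, so I used the top camera, which fitted the given sizes. The tool tilted by up to 6°, which I allowed for, and it did not matter.

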